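# Fit the inspection cover under the gearbox lip

### The job

Close the gearbox with its oblong inspection cover: tilt the cover, tuck one short edge under the overhanging steel lip at the end of the gearbox, then lower the other end so that the cover lies flat on its seat inside the rim, and let go of it. Leave the square cover, which belongs elsewhere, where it lies.

Things in the scene. Friction and masses are not known exactly. Their poses are not given: they have to be found in the camera images.
- gearbox: open grey cast housing fixed to the bench, 180 (x) x 130 (y) mm, rim top 65 mm high; four low ears reach x = +-110, a shaft stub y = -91. Origin: centre of its underside, z up, x along its length, +x to the end with the lip (away from the robot). The recess in its top is 152 (x) x 102 (y) mm, centred on the origin, its end wall under the lip at x = +76
- seat (a point): centre of the recess at seat height, 45 mm above the gearbox's underside; axes as the gearbox. The seat is a flat ledge 15 mm wide all round the recess; the rim walls rise 20 mm above it. The cover's origin belongs here, with 6 mm play each way
- lip_edge (a point): middle of the lower free edge of the bare-steel lip, a flat strip 6 mm thick lying on the rim's +x end, its underside 20 mm above the seat, screw heads to 75 mm above the bench. It overhangs the recess by 28 mm (free edge at gearbox x = +48), so the clear opening is 124 mm long, shorter than the 140 mm cover
- oblong_cover: loose steel plate 140 (x) x 90 (y) x 6 mm, about 0.3 kg; origin at the centre of its underside, z up, x along its length. A bridge handle crosses its middle: grip bar along y, 70 mm long, 12 mm thick (x), 37 to 51 mm above the underside, on 12 mm square legs at y = +-28. Both halves are alike: either short edge may go under the lip
- square_cover: loose square plate 106 x 106 x 6 mm with the same handle, too wide for the recess; origin at the centre of its underside. Not to be used

How it is judged:
By the outcome, as a careful person would: the job done as asked, in the order asked, and still so for the second after the job is handed in, with the robot touching nothing.
It also fails if it takes over 42 s, if anything falls off the work surface, if the arm or the gripper's body presses on something with over 40 N, if the wrist force passes 120 N, or if a joint passes its speed limit or range.

### The arm

A 6-joint arm with a two-finger parallel gripper is mounted at the origin on a cart in front of the work surface, level with it; the furniture and walls round the work are solid. World frame = base frame: x ahead of the robot, y to its left, z up, the work surface at z = 0. Lengths are in m, angles in rad, forces in N, time in s.
With the tool pointing down it reaches from about 0.35 to 0.85 m from the base axis. Payload 8.1 kg.
Tool frame: the origin (TCP) lies on the centre line of the jaws, within the pads' length; the fingertips stand 25 mm ahead of it and the grasp point (between the pads) lies 6 mm ahead of it; z points along the fingers, y is the direction in which the jaws open and shut (so a half turn about z gives the same grasp; the last joint's range is limited). The gripper opens to 93 mm and grips with 3 to 60 N. Pads are 15 mm wide; open, the fingers measure 128 mm over their backs; the gripper's body (75 mm by 188 mm) begins 65 mm behind the grasp point.
Start: joints at [-1.221, 0.13, 1.488, -0, 1.523, -0.085], TCP at [0.253, -0.544, 0.244] pointing down, gripper open.
Joint ranges: [-2.96, 2.96], [-0.89, 2.26], [0.02, 2.5], [-1.34, 4.48], [0, 2.73], [-2.66, 2.66]. Speed limits (rad/s): [2.39, 2.39, 2.79, 3.14, 3.14, 3.14].

### API

Orientations are given as a rotation vector (axis times angle).
In Python, from station import * gives the robot as it stands.
- The arm moves only by the tool arm_command, never from a script. Its argument "targets" is a list of rows, each an object of numbers: "hand": the opening, from -1 (shut) to 1 (fully open), so that 0 is half open; "tx", "ty", "tz": the shift along the tool's x, y, z normalised to -1 to 1, where 1 is 200 mm; "turn": the turn about the tool's z normalised to -1 to 1, where 1 is 2 pi rad. A call has exactly 5 rows; each row is the pose to reach, as a shift and turn from the pose commanded when the call began, along the tool's axes at that moment, turning the shorter way round; what a row does not reach only later rows make up. A row lasts 1/12 s, in which the tool goes at most 41.7 mm and 7.16 degrees, less where a joint would pass 70% of its speed; a pose out of reach is approached as far as the arm can. A call with a number of a shift or a turn outside -1 to 1 is refused whole. A call with a gripper value outside its range is refused whole. The fingers move at their own pace and stop on an object; "newtons" is the grip in N (left out, the last holds). Time passes only in rows, so rows that repeat a pose let the fingers close, or fill a call up. It gives the time, the measured TCP pose, the force and the opening at its end, in the units of the state.
- read_state(): the state, without advancing time (a new reading comes with each control period).
- get_image(name): name is "side" or "top" or "wrist"; returns a dict with "pixels" (384x512x3 uint8, red, green, blue), "intrinsics" (3x3 intrinsics, pixels), "T" (4x4, takes a point from camera to world coordinates). Camera axes: x right, y down, z forward; pixel columns grow to the right and rows downward; lengths in m; the calibration is good to about 2 mm. The wrist camera is an equidistant fisheye: a pixel r from the principal point sees the ray r / f radians off the axis. A picture is of the moment at which its call begins. There is no depth.
- close_job(): hands the job in, once; it reports no verdict.
The state is a dict: "time_s": time; "joint_positions": joint angles; "qvel": joint speeds; "joint_torque": joint torques, N m; "tool_pos": TCP position; "eef_rot": TCP orientation; "contact_force": force on the tool from outside, world axes, zero at the start; "torque": the same for the moment, N m; "grip_width": finger opening in m.
Only numpy, scipy, OpenCV 4.12 (cv2) and the standard library are available. Lean on these libraries where they do the work, as an engineer would, in place of code of your own. Each camera call takes 0.05 s, during which the arm holds its last target.

## Working session

There is one attempt and no reset: what is moved stays moved. The work goes in short steps, Python scripts to look and compute and a tool call to move; the robot and the scene stay as the last step left them, time stands still between calls to the robot, and variables do not carry over. Pictures are saved under pics/ and viewed, and the job is handed in when it is done.

Besides the shell and the picture viewer there is one more tool, called after "Request:" by a JSON object that holds its "name" and its "arguments", one argument or row to a line. arm_command: Moves the arm, as the interface text tells. Its arguments: {"type":"object","properties":{"targets":{"type":"array","items":{"type":"object","properties":{"hand":{"type":"number"},"tx":{"type":"number"},"ty":{"type":"number"},"tz":{"type":"number"},"turn":{"type":"number"}}}},"newtons":{"type":"number"}},"required":["targets"]}

```bash
mkdir -p pics; ls
cat > h.py <<'E'
from station import *
import numpy as np, cv2
def snap(n,tag):
    d=get_image(n); cv2.imwrite(f"pics/{tag}.png",d["pixels"][...,::-1]); np.savez(f"pics/{tag}.npz",K=d["intrinsics"],T=d["T"],p=d["pixels"]); return d
def ray(d,u,v,z):
    K=d["K"] if "K" in d else d["intrinsics"];T=d["T"]
    r=T[:3,:3]@np.array([(u-K[0,2])/K[0,0],(v-K[1,2])/K[1,1],1.]); o=T[:3,3]
    return o+r*(z-o[2])/r[2]
E
python3 - <<'E'
from h import *
for n in("top","side","wrist"):
    d=snap(n,n+"0"); print(n,d["intrinsics"].round(1).tolist(),d["T"].round(3).tolist())
s=read_state(); print(s)
E
```

```text
pics
top [[463.4, 0.0, 252.2], [0.0, 463.4, 193.1], [0.0, 0.0, 1.0]] [[0.013, -0.989, 0.148, 0.418], [-1.0, -0.01, 0.016, -0.032], [-0.014, -0.148, -0.989, 1.173], [0.0, 0.0, 0.0, 1.0]]
side [[413.6, 0.0, 253.1], [0.0, 413.6, 190.5], [0.0, 0.0, 1.0]] [[1.0, 0.007, -0.007, 0.55], [0.01, -0.524, 0.852, -0.887], [0.002, -0.852, -0.524, 0.611], [0.0, 0.0, 0.0, 1.0]]
wrist [[297.3, 0.0, 259.8], [0.0, 297.3, 188.6], [0.0, 0.0, 1.0]] [[0.42, -0.881, -0.217, 0.311], [-0.907, -0.408, -0.1, -0.515], [-0.0, 0.239, -0.971, 0.383], [0.0, 0.0, 0.0, 1.0]]
{'time_s': 0.15, 'joint_positions': array([-1.22136830e+00,  1.31002036e-01,  1.48899475e+00,  1.43675248e-05,
        1.52302303e+00, -8.53869208e-02]), 'qvel': array([ 0.00142354, -0.0015833 , -0.00233862,  0.00064921, -0.00110855,
        0.00047326]), 'joint_torque': array([-1.22240246e-03, -5.60478652e+01, -4.92332697e+01,  7.66047067e-02,
        3.06575582e-02, -7.56934355e-05]), 'tool_pos': array([ 0.25264107, -0.54377946,  0.24283872]), 'eef_rot': array([-3.06625630e+00, -6.77331294e-01,  2.72632613e-04]), 'contact_force': array([-1.0324595 ,  1.13546402,  0.49538749]), 'torque': array([ 0.02639837,  0.00261261, -0.00218416]), 'grip_width': 0.093049128735638}
```

View pics/top0.png

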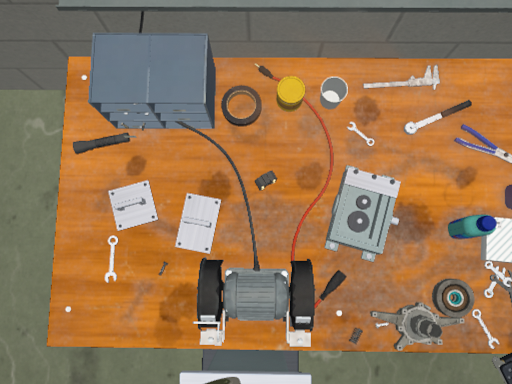

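View pics/side0.png

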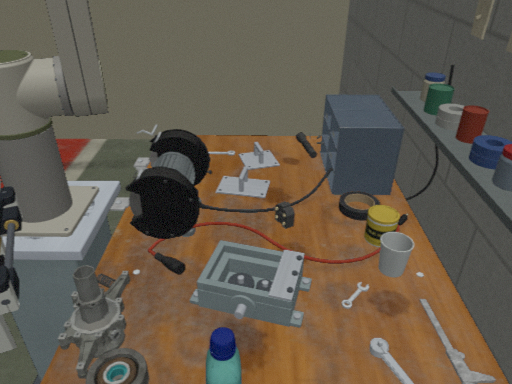

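Run:
```python
from h import *
p=cv2.imread("pics/top0.png")
a=cv2.resize(p[180:265,95:235],None,fx=5,fy=5,interpolation=cv2.INTER_CUBIC);cv2.imwrite("pics/c1.png",a)
a=cv2.resize(p[155:270,310:420],None,fx=5,fy=5,interpolation=cv2.INTER_CUBIC);cv2.imwrite("pics/c2.png",a)
s=cv2.imread("pics/side0.png")
a=cv2.resize(s[120:210,190:300],None,fx=5,fy=5,interpolation=cv2.INTER_CUBIC);cv2.imwrite("pics/c3.png",a)
a=cv2.resize(s[230:330,180:320],None,fx=5,fy=5,interpolation=cv2.INTER_CUBIC);cv2.imwrite("pics/c4.png",a)
```

```text
(no output)
```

View pics/c1.png

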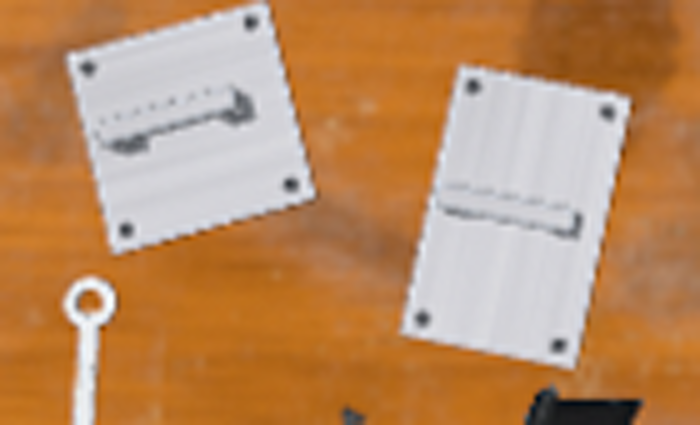

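View pics/c2.png

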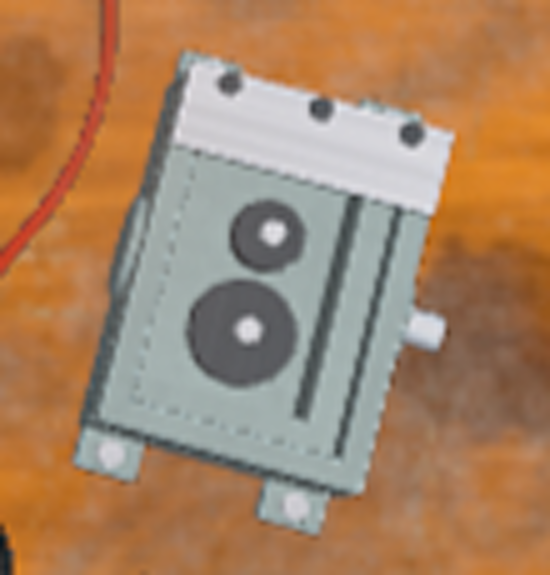

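View pics/c3.png

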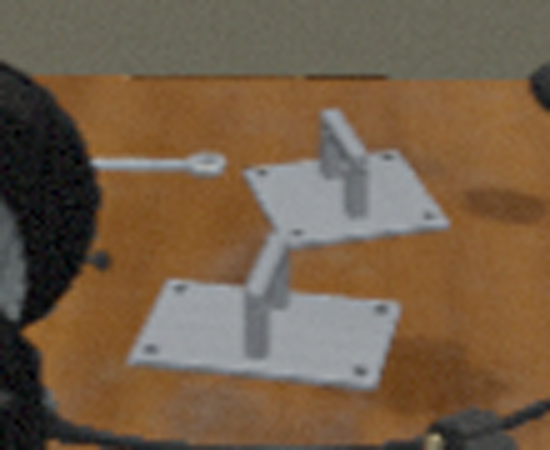

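View pics/c4.png

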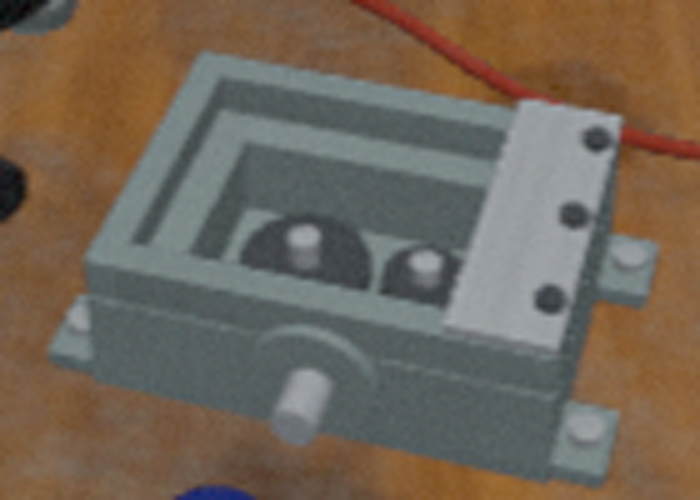

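Run:
```python
from h import *
d=dict(np.load("pics/top0.npz")); s=dict(np.load("pics/side0.npz"))
hsv=cv2.cvtColor(d["p"],cv2.COLOR_RGB2HSV)
m=((hsv[...,1]<60)&(hsv[...,2]>150)).astype(np.uint8)
m=cv2.morphologyEx(m,cv2.MORPH_CLOSE,np.ones((5,5)))
sub=np.zeros_like(m);sub[185:262,168:228]=m[185:262,168:228]
c=max(cv2.findContours(sub,0,cv2.CHAIN_APPROX_NONE)[0],key=cv2.contourArea)
P=np.array([ray(d,u,v,.006)[:2]for u,v in c[:,0]],np.float32)
r=cv2.minAreaRect(P*1000);print("cover",r)
def q(d,L,z):
    P=np.array([ray(d,u,v,z)[:2] for u,v in L]);print(P.round(4).tolist());return P
print("cov corners");P=q(d,[(187,193.2),(221.2,199.6),(210,253.6),(175.6,246.6)],.006);print(P.mean(0))
print("box rim");q(d,[(329,239),(382,253.6)],.065)
print("lip free/outer");q(d,[(344.4,184),(396.4,197.8),(400.6,181.6),(347.4,167.4)],.071)
f=lambda L:[(u/5+180,v/5+230) for u,v in L]
print("side rim");q(s,f([(205,55),(90,262)]),.065)
print("side lip");q(s,f([(520,100),(447,328),(560,352),(622,118)]),.071)
f=lambda L:[(u/5+190,v/5+120) for u,v in L]
print("side cov");P=q(s,f([(170,280),(400,303),(377,386),(130,362)]),.006);print(P.mean(0))
```

```text
cover ((515.7594604492188, 123.36698913574219), (90.75989532470703, 140.33181762695312), 79.54034423828125)
cov corners
[[0.5899, 0.153], [0.5744, 0.0653], [0.4378, 0.0903], [0.4542, 0.1772]]
[0.51406645 0.12142657]
box rim
[[0.4747, -0.1983], [0.4418, -0.3229]]
lip free/outer
[[0.6067, -0.236], [0.5745, -0.3594], [0.6139, -0.3708], [0.6475, -0.2439]]
side rim
[[0.477, -0.2032], [0.4438, -0.3255]]
side lip
[[0.6071, -0.2379], [0.5747, -0.3626], [0.6138, -0.3734], [0.6473, -0.2485]]
side cov
[[0.4547, 0.1765], [0.59, 0.1515], [0.5753, 0.0617], [0.439, 0.0845]]
[0.51474212 0.11854652]
```

View pics/wrist0.png

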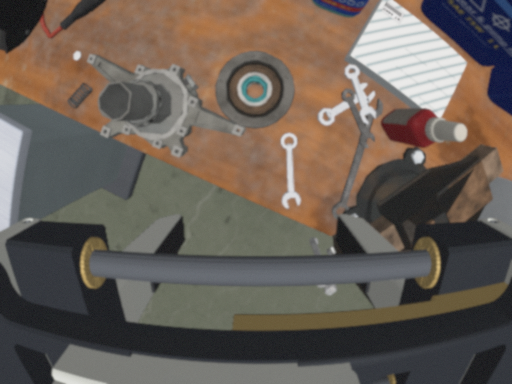

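Request:
{"name": "arm_command", "arguments": {
  "targets": [
    {"hand":1,"tx":0.15,"ty":-0.04,"tz":-0.12,"turn":0.02},
    {"hand":1,"tx":0.3,"ty":-0.08,"tz":-0.24,"turn":0.04},
    {"hand":1,"tx":0.45,"ty":-0.12,"tz":-0.36,"turn":0.06},
    {"hand":1,"tx":0.6,"ty":-0.16,"tz":-0.48,"turn":0.08},
    {"hand":1,"tx":0.75,"ty":-0.2,"tz":-0.6,"turn":0.098}
  ]
}}

```text
time_s: 0.57
tool_pos: [0.3727, -0.4435, 0.3644]
eef_rot: [-3.127, 0.294, 0.001]
contact_force: [0.9, -0.7, 0.3]
grip_width: 0.0928
```

```bash
cat >> h.py <<'E'
from scipy.spatial.transform import Rotation as R
def plan(x,y,z,yawy=None):
    """print tool-frame normalised shift to TCP x,y,z; yawy = wanted world angle (deg) of tool y"""
    s=read_state(); M=R.from_rotvec(s["eef_rot"]).as_matrix()
    d=M.T@(np.array([x,y,z])-s["tool_pos"]); a=np.degrees(np.arctan2(M[1,1],M[0,1]))
    t=0
    if yawy is not None: t=-((yawy-a+180)%360-180)/360
    print("t",round(s["time_s"],2),"pos",s["tool_pos"].round(4),"yawy",round(a,1),"F",s["contact_force"].round(1),"w",round(s["grip_width"],4),"tilt",M[:,2].round(3))
    print("d",np.linalg.norm(d).round(3),"shift",(d/.2).round(4),"turn",round(t,4))
E
python3 -c "
from h import *
plan(.515,.1205,.25,-100.3);print(read_state()['joint_positions'].round(2))"
```

```text
t 0.57 pos [ 0.3727 -0.4435  0.3644] yawy -100.8 F [ 0.9 -0.7  0.3] w 0.0928 tilt [-0.  0. -1.]
d 0.593 shift [ 0.1732 -2.903   0.5734] turn -0.0013
[-0.96  0.06  1.35  0.    1.74  0.8 ]
```

Request:
{"name": "arm_command", "arguments": {
  "targets": [
    {"hand":1,"tx":0.012,"ty":-0.2,"tz":0,"turn":0},
    {"hand":1,"tx":0.024,"ty":-0.4,"tz":0,"turn":0},
    {"hand":1,"tx":0.036,"ty":-0.6,"tz":0,"turn":0},
    {"hand":1,"tx":0.048,"ty":-0.8,"tz":0,"turn":0},
    {"hand":1,"tx":0.06,"ty":-0.98,"tz":0,"turn":0}
  ]
}}

```text
time_s: 0.98
tool_pos: [0.4191, -0.2518, 0.3634]
eef_rot: [-3.128, 0.284, 0.0]
contact_force: [-0.3, -0.2, -0.5]
grip_width: 0.0932
```

Request:
{"name": "arm_command", "arguments": {
  "targets": [
    {"hand":1,"tx":0.012,"ty":-0.2,"tz":0,"turn":0},
    {"hand":1,"tx":0.024,"ty":-0.4,"tz":0,"turn":0},
    {"hand":1,"tx":0.036,"ty":-0.6,"tz":0,"turn":0},
    {"hand":1,"tx":0.048,"ty":-0.8,"tz":0,"turn":0},
    {"hand":1,"tx":0.06,"ty":-0.98,"tz":0,"turn":0}
  ]
}}

```text
time_s: 1.4
tool_pos: [0.466, -0.0611, 0.3636]
eef_rot: [-3.129, 0.283, -0.0]
contact_force: [0.5, 0.2, 0.0]
grip_width: 0.093
```

```bash
python3 -c "
from h import *
plan(.515,.1205,.2,-100.3);print(read_state()['joint_positions'].round(2))"
```

```text
t 1.4 pos [ 0.466  -0.0611  0.3636] yawy -100.4 F [0.5 0.2 0. ] w 0.093 tilt [ 0.  0. -1.]
d 0.249 shift [ 0.0776 -0.937   0.8182] turn -0.0001
[-0.24 -0.24  1.63  0.    1.75  1.51]
```

Request:
{"name": "arm_command", "arguments": {
  "targets": [
    {"hand":1,"tx":0.016,"ty":-0.18,"tz":0.05,"turn":0},
    {"hand":1,"tx":0.03,"ty":-0.36,"tz":0.1,"turn":0},
    {"hand":1,"tx":0.047,"ty":-0.55,"tz":0.16,"turn":0},
    {"hand":1,"tx":0.063,"ty":-0.74,"tz":0.25,"turn":0},
    {"hand":1,"tx":0.078,"ty":-0.937,"tz":0.34,"turn":0}
  ]
}}

```text
time_s: 1.82
tool_pos: [0.5148, 0.1181, 0.2961]
eef_rot: [-3.129, 0.284, -0.001]
contact_force: [0.2, -0.8, -0.4]
grip_width: 0.0926
```

```bash
python3 -c "
from h import *
snap('wrist','w1');snap('side','s1')
plan(.515,.1205,.12,-100.3);print(read_state()['joint_positions'].round(2))"
```

```text
t 1.92 pos [0.5132 0.1207 0.2922] yawy -100.1 F [-0.5 -0.5 -0.7] w 0.0927 tilt [-0.006  0.001 -1.   ]
d 0.172 shift [ 1.480e-02 -5.000e-04  8.607e-01] turn 0.0006
[ 0.13 -0.08  1.61  0.    1.61  1.88]
```

View pics/w1.png

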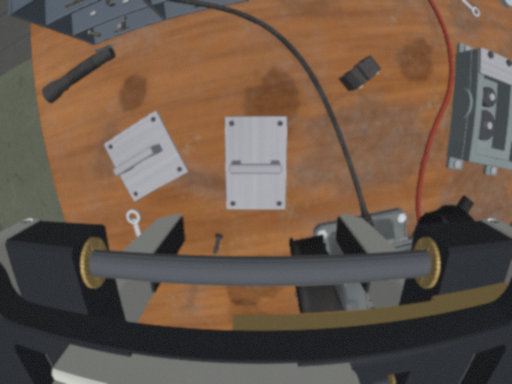

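View pics/s1.png

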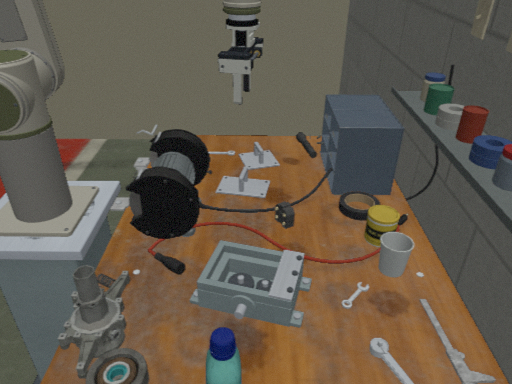

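```bash
cat >> h.py <<'E'
def fray(d,u,v,z):
    K=d["K"] if "K" in d else d["intrinsics"];T=d["T"]
    q=np.array([u-K[0,2],v-K[1,2]]);r=np.hypot(*q);th=r/K[0,0]
    w=T[:3,:3]@np.array([q[0]/r*np.sin(th),q[1]/r*np.sin(th),np.cos(th)]);o=T[:3,3]
    return o+w*(z-o[2])/w[2]
E
python3 - <<'E'
from h import *
d=dict(np.load("pics/w1.npz"))
a=cv2.resize(d["p"][105:220,205:305][...,::-1],None,fx=5,fy=5,interpolation=cv2.INTER_CUBIC);cv2.imwrite("pics/c5.png",a)
hsv=cv2.cvtColor(d["p"],cv2.COLOR_RGB2HSV)
m=((hsv[...,1]<60)&(hsv[...,2]>120)).astype(np.uint8);m=cv2.morphologyEx(m,cv2.MORPH_CLOSE,np.ones((5,5)))
sub=np.zeros_like(m);sub[105:220,210:300]=m[105:220,210:300]
c=max(cv2.findContours(sub,0,cv2.CHAIN_APPROX_NONE)[0],key=cv2.contourArea)
P=np.array([fray(d,u,v,.006)[:2]for u,v in c[:,0]],np.float32)
print(cv2.minAreaRect(P*1000))
E
```

```text
((513.2027587890625, 125.38619995117188), (91.15814208984375, 139.90695190429688), 79.33692169189453)
```

View pics/c5.png

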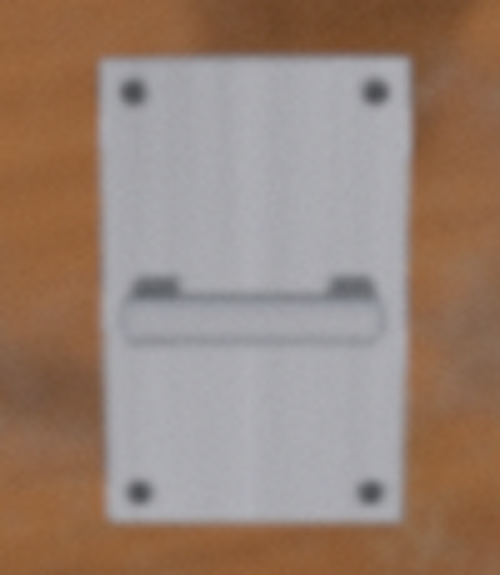

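```bash
python3 -c "
from h import *
plan(.5145,.1225,.1,-100.4)"
```

```text
t 1.92 pos [0.5132 0.1207 0.2922] yawy -100.1 F [-0.5 -0.5 -0.7] w 0.0927 tilt [-0.006  0.001 -1.   ]
d 0.192 shift [ 0.0112 -0.01    0.9607] turn 0.0009
```

Request:
{"name": "arm_command", "arguments": {
  "targets": [
    {"hand":1,"tx":0.002,"ty":-0.01,"tz":0.2,"turn":0},
    {"hand":1,"tx":0.003,"ty":-0.01,"tz":0.4,"turn":0},
    {"hand":1,"tx":0.004,"ty":-0.01,"tz":0.6,"turn":0},
    {"hand":1,"tx":0.004,"ty":-0.01,"tz":0.8,"turn":0},
    {"hand":1,"tx":0.004,"ty":-0.01,"tz":0.95,"turn":0}
  ]
}}

```text
time_s: 2.33
tool_pos: [0.5141, 0.1172, 0.1032]
eef_rot: [3.128, -0.284, -0.004]
contact_force: [-0.1, 0.0, -0.4]
grip_width: 0.0929
```

```bash
python3 -c "
from h import *
snap('wrist','w2')
plan(.5145,.1225,.053,-100.4)"
```

```text
t 2.38 pos [0.5105 0.1167 0.0973] yawy -100.4 F [-4.3 -0.7 -3.7] w 0.093 tilt [-0.011 -0.002 -1.   ]
d 0.045 shift [ 0.0167 -0.033   0.2212] turn 0.0
```

View pics/w2.png

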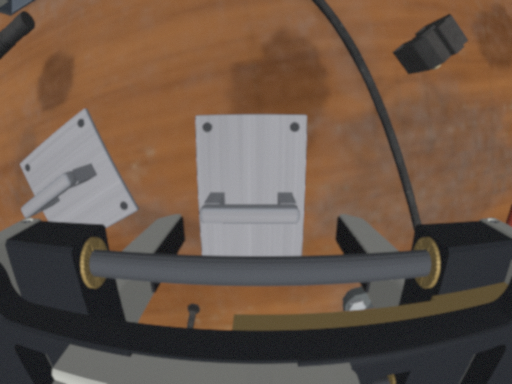

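Request:
{"name": "arm_command", "arguments": {
  "targets": [
    {"hand":1,"tx":0.005,"ty":-0.03,"tz":0.05,"turn":0},
    {"hand":1,"tx":0.005,"ty":-0.03,"tz":0.1,"turn":0},
    {"hand":1,"tx":0.005,"ty":-0.03,"tz":0.15,"turn":0},
    {"hand":1,"tx":0.005,"ty":-0.03,"tz":0.15,"turn":0},
    {"hand":1,"tx":0.005,"ty":-0.03,"tz":0.15,"turn":0}
  ]
}}

```text
time_s: 2.8
tool_pos: [0.5185, 0.1237, 0.0774]
eef_rot: [-3.129, 0.284, -0.002]
contact_force: [0.5, 0.3, -0.4]
grip_width: 0.0931
```

```bash
python3 -c "
from h import *
snap('wrist','w3')
plan(.5145,.123,.053,-100.4)"
```

```text
t 2.85 pos [0.5188 0.1237 0.0778] yawy -100.4 F [-0.2  0.4  0.6] w 0.093 tilt [ 0.002  0.    -1.   ]
d 0.025 shift [-0.0205  0.0075  0.1241] turn 0.0001
```

View pics/w3.png

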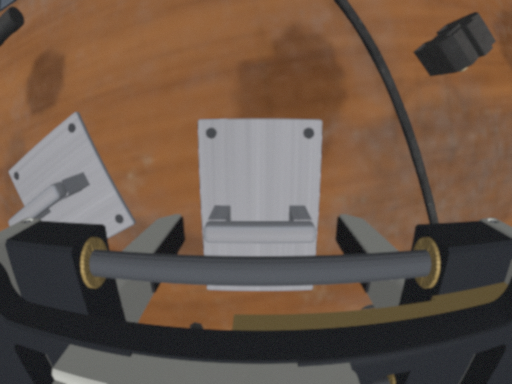

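```bash
python3 -c "
from h import *
d=dict(np.load('pics/w3.npz'))
a=cv2.resize(d['p'][190:300,185:335][...,::-1],None,fx=5,fy=5,interpolation=cv2.INTER_CUBIC);cv2.imwrite('pics/c6.png',a)
for v in (222,224,241,243): print(v,fray(d,260,v,.051))
print(fray(d,198.5,120,.006),fray(d,321.5,120,.006),fray(d,207,290,.006),fray(d,314,290,.006))
"
```

```text
222 [0.52173853 0.12376376 0.051     ]
224 [0.52047959 0.12399513 0.051     ]
241 [0.50950455 0.12601209 0.051     ]
243 [0.50817821 0.12625583 0.051     ]
[0.58895345 0.15619469 0.006     ] [0.57299189 0.06938863 0.006     ] [0.45226043 0.18213624 0.006     ] [0.43573236 0.09291533 0.006     ]
```

View pics/c6.png

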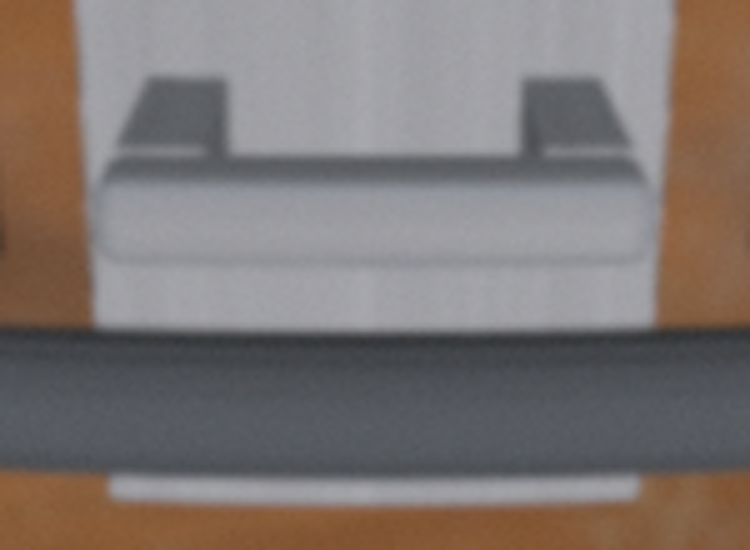

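Request:
{"name": "arm_command", "arguments": {
  "targets": [
    {"hand":1,"tx":-0.022,"ty":0,"tz":0.04,"turn":0},
    {"hand":1,"tx":-0.022,"ty":0,"tz":0.09,"turn":0},
    {"hand":1,"tx":-0.022,"ty":0,"tz":0.124,"turn":0},
    {"hand":1,"tx":-0.022,"ty":0,"tz":0.124,"turn":0},
    {"hand":1,"tx":-0.022,"ty":0,"tz":0.124,"turn":0}
  ]
}}

```text
time_s: 3.27
tool_pos: [0.5127, 0.1243, 0.0508]
eef_rot: [3.128, -0.284, -0.003]
contact_force: [0.2, 0.1, -0.2]
grip_width: 0.0928
```

Request:
{"name": "arm_command", "arguments": {
  "newtons": 20,
  "targets": [
    {"hand":0.3,"tx":0,"ty":0,"tz":0,"turn":0},
    {"hand":0.3,"tx":0,"ty":0,"tz":0,"turn":0},
    {"hand":0.3,"tx":0,"ty":0,"tz":0,"turn":0},
    {"hand":0.3,"tx":0,"ty":0,"tz":0,"turn":0},
    {"hand":0.3,"tx":0,"ty":0,"tz":0,"turn":0}
  ]
}}

```text
time_s: 3.68
tool_pos: [0.5139, 0.1245, 0.0522]
eef_rot: [-3.129, 0.284, -0.001]
contact_force: [1.7, 0.2, 1.7]
grip_width: 0.0697
```

```bash
python3 -c "
from h import *
plan(.514,.123,.053,-100.4)"
```

```text
t 3.68 pos [0.5139 0.1245 0.0522] yawy -100.4 F [1.7 0.2 1.7] w 0.0697 tilt [ 0.001  0.    -1.   ]
d 0.002 shift [ 0.002   0.0074 -0.0042] turn 0.0001
```

Request:
{"name": "arm_command", "arguments": {
  "targets": [
    {"hand":0,"tx":0,"ty":0,"tz":-0.03,"turn":0},
    {"hand":0,"tx":0,"ty":0,"tz":-0.09,"turn":0},
    {"hand":0,"tx":0,"ty":0,"tz":-0.2,"turn":0},
    {"hand":0,"tx":0,"ty":0,"tz":-0.32,"turn":0},
    {"hand":0,"tx":0,"ty":0,"tz":-0.4,"turn":0}
  ]
}}

```text
time_s: 4.1
tool_pos: [0.5141, 0.1246, 0.1348]
eef_rot: [-3.128, 0.284, -0.003]
contact_force: [1.3, 0.6, -3.2]
grip_width: 0.0699
```

Request:
{"name": "arm_command", "arguments": {
  "targets": [
    {"hand":0,"tx":0,"ty":0,"tz":-0.1,"turn":0},
    {"hand":0,"tx":0,"ty":0,"tz":-0.22,"turn":0},
    {"hand":0,"tx":0,"ty":0,"tz":-0.3,"turn":0},
    {"hand":0,"tx":0,"ty":0,"tz":-0.35,"turn":0},
    {"hand":0,"tx":0,"ty":0,"tz":-0.35,"turn":0}
  ]
}}

```text
time_s: 4.52
tool_pos: [0.515, 0.1247, 0.2052]
eef_rot: [-3.128, 0.284, -0.008]
contact_force: [-0.2, 0.3, -2.2]
grip_width: 0.0697
```

```bash
python3 -c "
from h import *
snap('wrist','w4');snap('side','s4')
plan(.518,-.27,.19,-104.8)"
```

```text
t 4.62 pos [0.5134 0.1244 0.2017] yawy -100.4 F [-0.   0.3 -4.9] w 0.0697 tilt [ 0.  0. -1.]
d 0.395 shift [0.3775 1.9359 0.0583] turn 0.0123
```

View pics/w4.png

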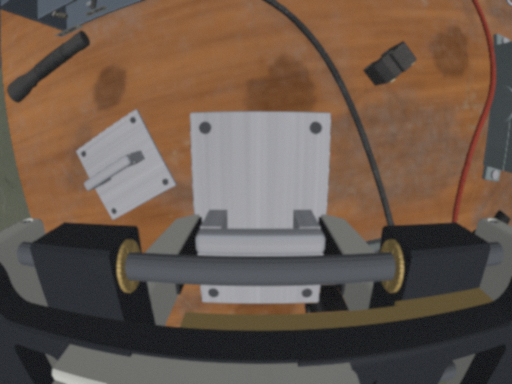

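View pics/s4.png

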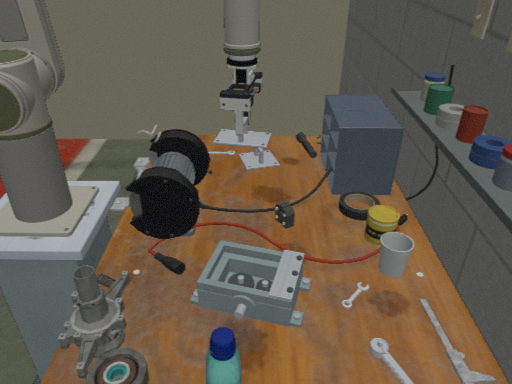

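Request:
{"name": "arm_command", "arguments": {
  "targets": [
    {"hand":0,"tx":0.03,"ty":0.13,"tz":0,"turn":0},
    {"hand":0,"tx":0.07,"ty":0.32,"tz":0,"turn":0},
    {"hand":0,"tx":0.11,"ty":0.51,"tz":0,"turn":0},
    {"hand":0,"tx":0.15,"ty":0.7,"tz":0,"turn":0.006},
    {"hand":0,"tx":0.19,"ty":0.89,"tz":0,"turn":0.012}
  ]
}}

```text
time_s: 5.03
tool_pos: [0.5175, -0.0588, 0.1997]
eef_rot: [-3.115, 0.403, 0.005]
contact_force: [0.8, 0.4, -3.0]
grip_width: 0.0696
```

```bash
python3 -c "
from h import *
plan(.519,-.28,.19,-104.8)"
```

```text
t 5.03 pos [ 0.5175 -0.0588  0.1997] yawy -104.7 F [ 0.8  0.4 -3. ] w 0.0696 tilt [-0.003  0.001 -1.   ]
d 0.221 shift [0.2888 1.0678 0.0478] turn 0.0002
```

Request:
{"name": "arm_command", "arguments": {
  "targets": [
    {"hand":0,"tx":0.05,"ty":0.2,"tz":0,"turn":0},
    {"hand":0,"tx":0.1,"ty":0.4,"tz":0,"turn":0},
    {"hand":0,"tx":0.16,"ty":0.6,"tz":0,"turn":0},
    {"hand":0,"tx":0.21,"ty":0.77,"tz":0,"turn":0},
    {"hand":0,"tx":0.25,"ty":0.92,"tz":0,"turn":0}
  ]
}}

```text
time_s: 5.45
tool_pos: [0.5192, -0.2503, 0.1995]
eef_rot: [-3.115, 0.403, 0.005]
contact_force: [0.0, 0.7, -2.8]
grip_width: 0.0699
```

```bash
python3 -c "
from h import *
plan(.519,-.28,.17,-104.8)"
```

```text
t 5.45 pos [ 0.5192 -0.2503  0.1995] yawy -104.8 F [ 0.   0.7 -2.8] w 0.0699 tilt [-0.003  0.001 -1.   ]
d 0.042 shift [0.0375 0.1439 0.1472] turn 0.0001
```

Request:
{"name": "arm_command", "arguments": {
  "targets": [
    {"hand":0,"tx":0.02,"ty":0.07,"tz":0.03,"turn":0},
    {"hand":0,"tx":0.035,"ty":0.12,"tz":0.08,"turn":0},
    {"hand":0,"tx":0.035,"ty":0.13,"tz":0.12,"turn":0},
    {"hand":0,"tx":0.035,"ty":0.135,"tz":0.145,"turn":0},
    {"hand":0,"tx":0.035,"ty":0.135,"tz":0.145,"turn":0}
  ]
}}

```text
time_s: 5.87
tool_pos: [0.5193, -0.2739, 0.1697]
eef_rot: [-3.113, 0.4, 0.007]
contact_force: [-0.1, -0.3, -3.0]
grip_width: 0.0699
```

```bash
python3 -c "
from h import *
for n in('wrist','side','top'): snap(n,n+'5')
p=cv2.imread('pics/side5.png');cv2.imwrite('pics/s5c.png',cv2.resize(p[180:330,170:330],None,fx=4,fy=4,interpolation=cv2.INTER_CUBIC))
plan(.519,-.28,.15,-104.8)"
```

```text
t 6.02 pos [ 0.5208 -0.2747  0.1728] yawy -104.6 F [ 0.3 -0.6 -2.5] w 0.0701 tilt [-0.  0. -1.]
d 0.024 shift [-0.0022  0.0281  0.1141] turn 0.0006
```

View pics/wrist5.png

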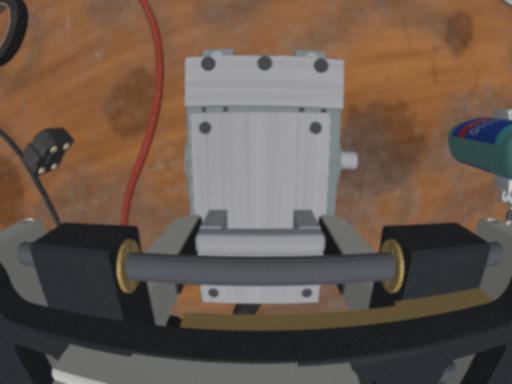

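View pics/s5c.png

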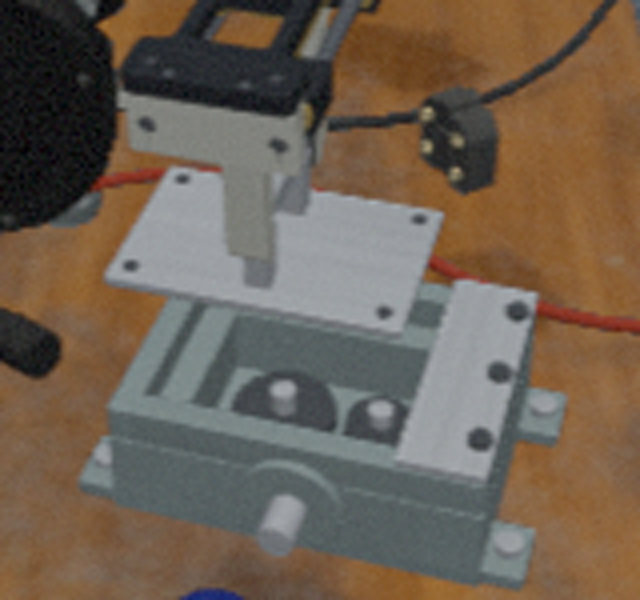

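View pics/top5.png

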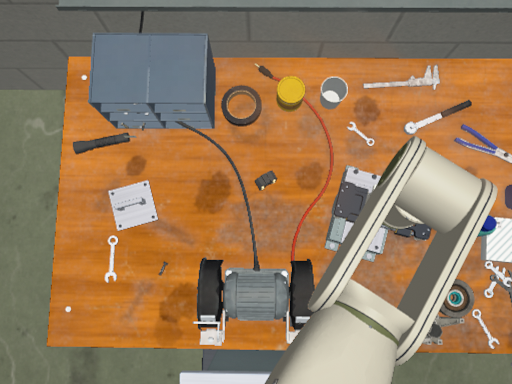

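Run:
```python
from h import *
d=dict(np.load("pics/wrist5.npz"))
a=cv2.resize(d["p"][40:200,175:355][...,::-1],None,fx=4,fy=4,interpolation=cv2.INTER_CUBIC);cv2.imwrite("pics/c7.png",a)
```

```text
(no output)
```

View pics/c7.png

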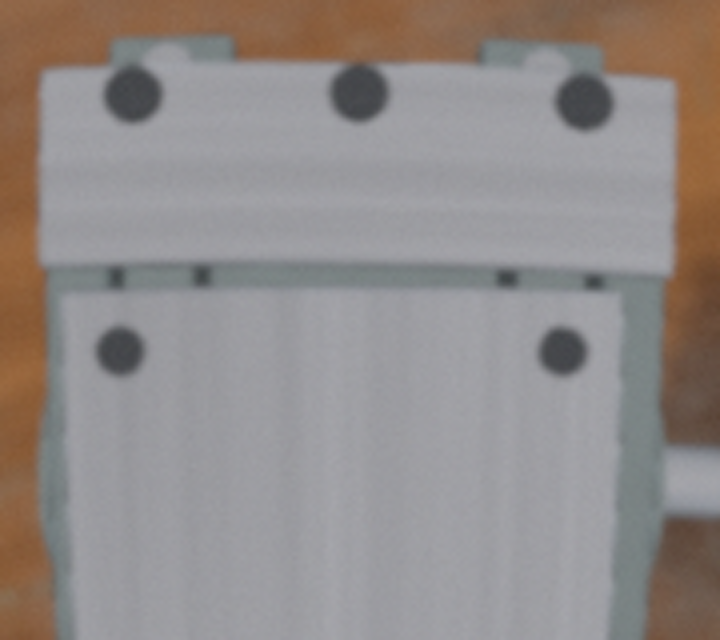

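Run:
```python
from h import *
d=dict(np.load("pics/wrist5.npz"))
f=lambda u,v,z:fray(d,u/4+175,v/4+40,z)[:2]
L=[f(40,70,.071),f(676,80,.071),f(40,264,.071),f(672,274,.071)]
C=[f(62,292,.1266),f(622,292,.1266)]
print(np.round(L,4),np.round(C,4))
for A,B in((L[0],L[1]),(L[2],L[3]),(C[0],C[1])):
    v=A-B;print(np.degrees(np.arctan2(v[1],v[0]))-90,np.linalg.norm(v))
yaw=np.radians(-15);ex=np.array([np.cos(yaw),np.sin(yaw)]);ey=np.array([-ex[1],ex[0]])
lm=(L[2]+L[3])/2;cm=(C[0]+C[1])/2
print("lip mid",lm,"cover tip mid",cm,"tip-lip along",(cm-lm)@ex*1000,"lat",(cm-lm)@ey*1000)
print("lip-derived origin",lm-.048*ex,(L[0]+L[1])/2-.09*ex)
s=read_state();print("tip from tcp",(cm-s["tool_pos"][:2])@ex,(cm-s["tool_pos"][:2])@ey)
```

```text
[[ 0.6462 -0.2437]
 [ 0.6119 -0.3683]
 [ 0.607  -0.2334]
 [ 0.5728 -0.3572]] [[ 0.5961 -0.2487]
 [ 0.574  -0.3329]]
-15.375847563946209 0.12923695345236513
-15.46050580098236 0.12852415633504016
-14.670026121395054 0.08705543113343878
lip mid [ 0.58991466 -0.29529829] cover tip mid [ 0.58506015 -0.29083651] tip-lip along -5.843883749126017 lat 3.053306852195848
lip-derived origin [ 0.54355022 -0.28287497] [ 0.54213017 -0.28267905]
tip from tcp 0.06621817581544574 0.0010201805639781878
```

```bash
python3 -c "
from h import *
plan(.5184,-.2784,.124,-105.2)"
```

```text
t 6.02 pos [ 0.5208 -0.2747  0.1728] yawy -104.6 F [ 0.3 -0.6 -2.5] w 0.0701 tilt [-0.  0. -1.]
d 0.049 shift [-0.0071  0.0211  0.2441] turn 0.0017
```

Request:
{"name": "arm_command", "arguments": {
  "targets": [
    {"hand":0,"tx":-0.007,"ty":0.021,"tz":0.06,"turn":0.0017},
    {"hand":0,"tx":-0.007,"ty":0.021,"tz":0.13,"turn":0.0017},
    {"hand":0,"tx":-0.007,"ty":0.021,"tz":0.19,"turn":0.0017},
    {"hand":0,"tx":-0.007,"ty":0.021,"tz":0.23,"turn":0.0017},
    {"hand":0,"tx":-0.007,"ty":0.021,"tz":0.23,"turn":0.0017}
  ]
}}

```text
time_s: 6.43
tool_pos: [0.5167, -0.2787, 0.1239]
eef_rot: [-3.112, 0.418, 0.006]
contact_force: [-0.4, 0.5, -3.0]
grip_width: 0.0698
```

```bash
python3 -c "
from h import *
plan(.5184,-.2784,.117,-105.2)
for n in('wrist','side'): snap(n,n+'6')
p=cv2.imread('pics/side6.png');cv2.imwrite('pics/s6c.png',cv2.resize(p[180:330,170:330],None,fx=4,fy=4,interpolation=cv2.INTER_CUBIC))
plan(.5184,-.2784,.117,-105.2)"
```

```text
t 6.43 pos [ 0.5167 -0.2787  0.1239] yawy -105.3 F [-0.4  0.5 -3. ] w 0.0698 tilt [-0.003  0.002 -1.   ]
d 0.007 shift [ 0.008  -0.0034  0.0344] turn -0.0003
t 6.53 pos [ 0.5179 -0.2795  0.1263] yawy -105.3 F [ 0.5 -0.8 -2.7] w 0.0694 tilt [-0.001  0.001 -1.   ]
d 0.009 shift [ 0.0011 -0.0059  0.0467] turn -0.0003
```

View pics/wrist6.png

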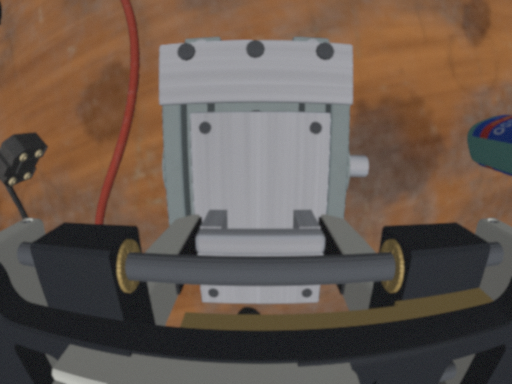

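View pics/s6c.png

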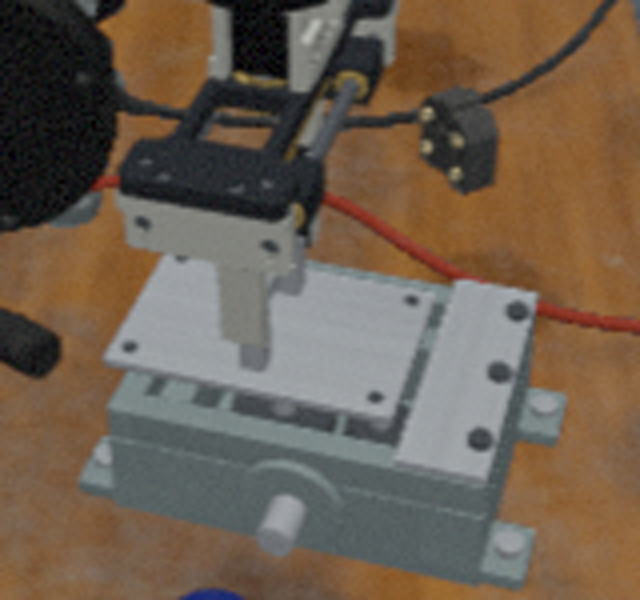

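Run:
```python
from h import *
d=dict(np.load("pics/wrist6.npz"))
a=cv2.resize(d["p"][35:225,150:360][...,::-1],None,fx=3.8,fy=3.8,interpolation=cv2.INTER_CUBIC);cv2.imwrite("pics/c8.png",a[:600])
```

View pics/c8.png

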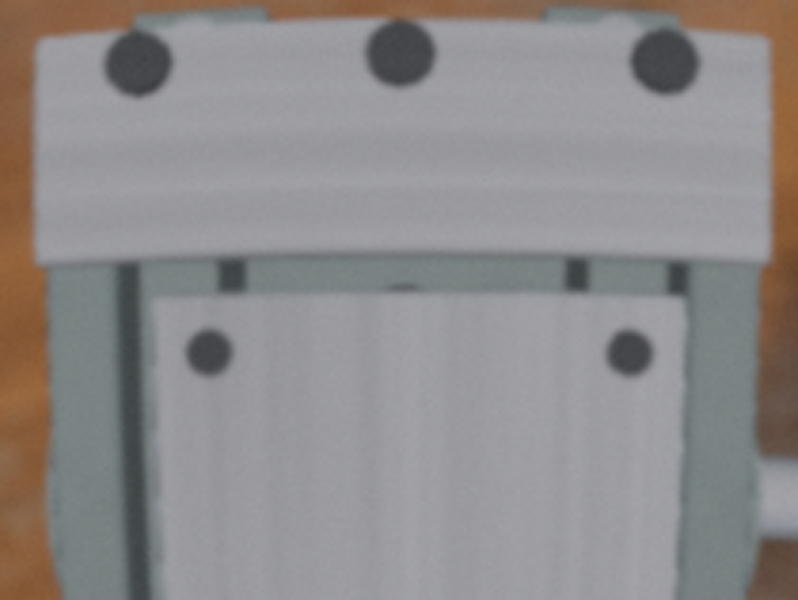

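Run:
```python
from h import *
d=dict(np.load("pics/wrist6.npz"))
f=lambda u,v,z:fray(d,u/3.8+150,v/3.8+35,z)[:2]
L=[f(36,38,.071),f(768,36,.071),f(36,262,.071),f(770,262,.071)]
C=[f(154,296,.080),f(687,296,.080)]
for A,B in((L[0],L[1]),(L[2],L[3]),(C[0],C[1])):
    v=A-B;print(np.degrees(np.arctan2(v[1],v[0]))-90,np.linalg.norm(v))
yaw=np.radians(-15.3);ex=np.array([np.cos(yaw),np.sin(yaw)]);ey=np.array([-ex[1],ex[0]])
lm=(L[2]+L[3])/2;cm=(C[0]+C[1])/2
print("lip mid",lm,"tip",cm,"tip-lip along",(cm-lm)@ex*1000,"lat",(cm-lm)@ey*1000)
print("origin",lm-.048*ex,(L[0]+L[1])/2-.09*ex)
s=read_state();print("tip from tcp",(cm-s["tool_pos"][:2])@ex,(cm-s["tool_pos"][:2])@ey)
```

```text
-15.460440664109356 0.12849597078174796
-15.502018113406137 0.12846067509755485
-15.329092855259518 0.08762257085825312
lip mid [ 0.58993056 -0.29526664] tip [ 0.58229585 -0.29652054] tip-lip along -7.033242433927748 lat -3.224051026574047
origin [ 0.5436318  -0.28260074] [ 0.54258829 -0.28215486]
tip from tcp 0.06663168430826324 0.0005704623264119225
```

Request:
{"name": "arm_command", "arguments": {
  "targets": [
    {"hand":0,"tx":0.0,"ty":-0.015,"tz":0.0,"turn":0},
    {"hand":0,"tx":0,"ty":-0.015,"tz":0.02,"turn":0},
    {"hand":0,"tx":0,"ty":-0.015,"tz":0.035,"turn":0},
    {"hand":0,"tx":0.005,"ty":-0.015,"tz":0.05,"turn":0},
    {"hand":0,"tx":0.01,"ty":-0.015,"tz":0.06,"turn":0}
  ]
}}

```text
time_s: 6.95
tool_pos: [0.5213, -0.2775, 0.115]
eef_rot: [3.113, -0.418, 0.002]
contact_force: [0.4, 0.0, 1.1]
grip_width: 0.0698
```

```bash
python3 -c "
from h import *
plan(.5184,-.2755,.109,-105.3)
for n in('wrist','side'): snap(n,n+'7')
p=cv2.imread('pics/side7.png');cv2.imwrite('pics/s7c.png',cv2.resize(p[180:330,170:330],None,fx=4,fy=4,interpolation=cv2.INTER_CUBIC))
plan(.5184,-.2755,.109,-105.3)"
```

```text
t 6.95 pos [ 0.5213 -0.2775  0.115 ] yawy -105.3 F [0.4 0.  1.1] w 0.0698 tilt [ 0.001 -0.    -1.   ]
d 0.007 shift [-0.0167 -0.006   0.0298] turn 0.0
t 7.05 pos [ 0.5213 -0.2775  0.1149] yawy -105.3 F [ 1.3 -0.  -0.1] w 0.0699 tilt [ 0.001 -0.    -1.   ]
d 0.007 shift [-0.0165 -0.0059  0.0297] turn 0.0
```

View pics/wrist7.png

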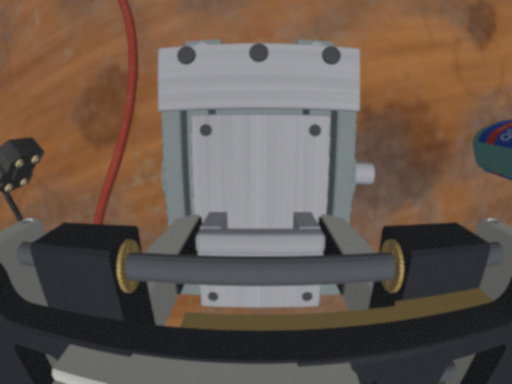

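View pics/s7c.png

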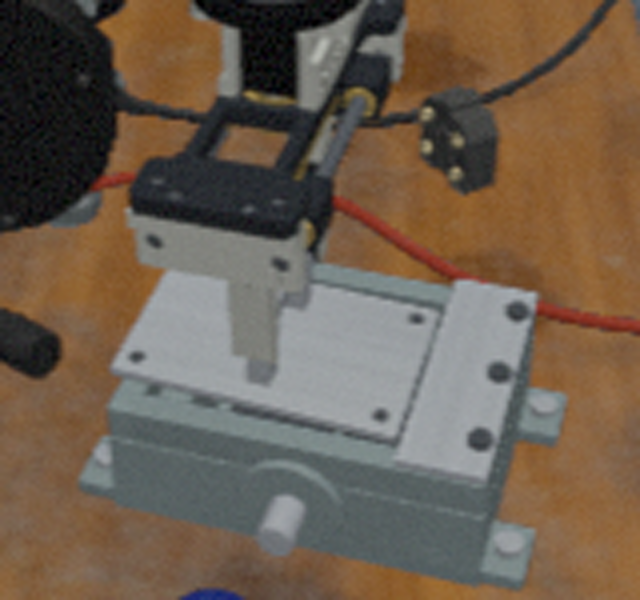

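Request:
{"name": "arm_command", "arguments": {
  "targets": [
    {"hand":0,"tx":0.0,"ty":0,"tz":0.01,"turn":0},
    {"hand":0,"tx":0,"ty":0,"tz":0.02,"turn":0},
    {"hand":0,"tx":0,"ty":0,"tz":0.03,"turn":0},
    {"hand":0,"tx":0,"ty":0,"tz":0.035,"turn":0},
    {"hand":0,"tx":0,"ty":0,"tz":0.035,"turn":0}
  ]
}}

```text
time_s: 7.47
tool_pos: [0.5215, -0.2778, 0.1083]
eef_rot: [3.113, -0.418, 0.003]
contact_force: [4.5, -1.3, 2.8]
grip_width: 0.0698
```

```bash
python3 -c "
from h import *
for n in('wrist','side'): snap(n,n+'8')
p=cv2.imread('pics/side8.png');cv2.imwrite('pics/s8c.png',cv2.resize(p[180:330,170:330],None,fx=4,fy=4,interpolation=cv2.INTER_CUBIC))
plan(.5184,-.2755,.109,-105.3)"
```

```text
t 7.57 pos [ 0.5214 -0.2777  0.1083] yawy -105.3 F [ 3.7 -2.   3.3] w 0.0697 tilt [ 0.001 -0.001 -1.   ]
d 0.004 shift [-0.0172 -0.0069 -0.0035] turn -0.0
```

View pics/wrist8.png

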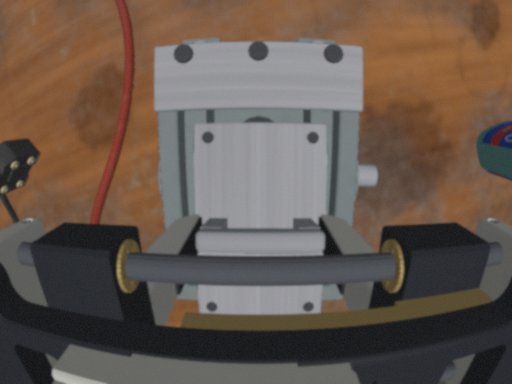

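View pics/s8c.png

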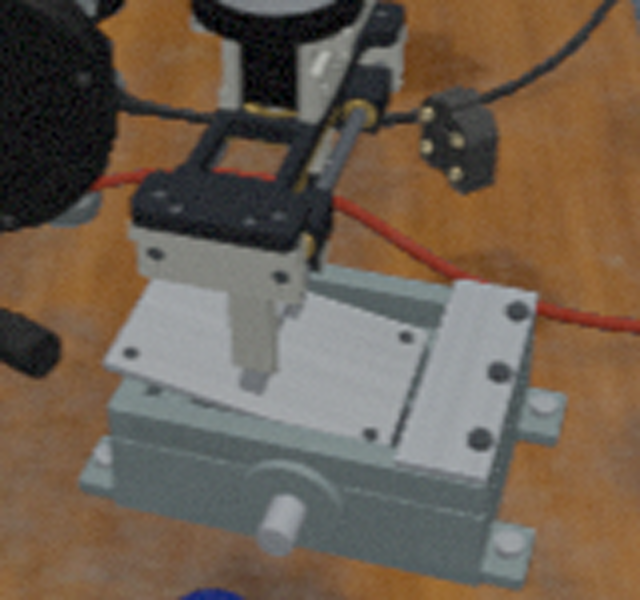

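Request:
{"name": "arm_command", "arguments": {
  "targets": [
    {"hand":0,"tx":0.02,"ty":0,"tz":0.0,"turn":0},
    {"hand":0,"tx":0.04,"ty":0,"tz":0.0,"turn":0},
    {"hand":0,"tx":0.06,"ty":0,"tz":0.0,"turn":0},
    {"hand":0,"tx":0.08,"ty":0,"tz":0.0,"turn":0},
    {"hand":0,"tx":0.09,"ty":0,"tz":0.0,"turn":0}
  ]
}}

```text
time_s: 7.98
tool_pos: [0.5377, -0.2819, 0.1069]
eef_rot: [-3.113, 0.418, 0.003]
contact_force: [-1.6, 0.8, 0.7]
grip_width: 0.0699
```

```bash
python3 -c "
from h import *
for n in('wrist','side'): snap(n,n+'9')
p=cv2.imread('pics/side9.png');cv2.imwrite('pics/s9c.png',cv2.resize(p[180:330,170:330],None,fx=4,fy=4,interpolation=cv2.INTER_CUBIC))
plan(.5184,-.2755,.109,-105.3)"
```

```text
t 8.08 pos [ 0.538  -0.2819  0.107 ] yawy -105.3 F [-0.3 -1.3 -1.9] w 0.07 tilt [-0.001  0.001 -1.   ]
d 0.021 shift [-0.1031 -0.005  -0.0099] turn 0.0
```

View pics/wrist9.png

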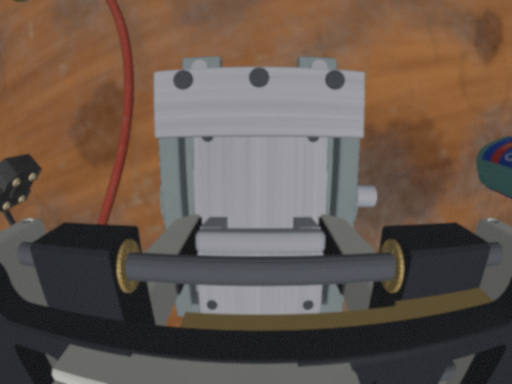

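View pics/s9c.png

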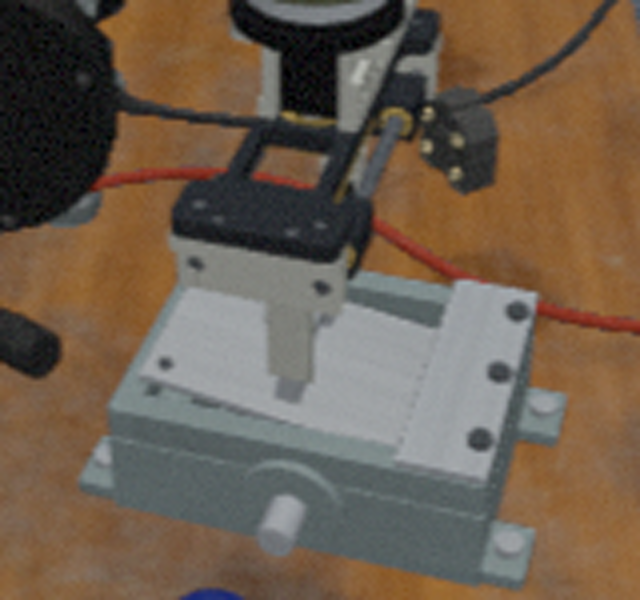

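Request:
{"name": "arm_command", "arguments": {
  "targets": [
    {"hand":0,"tx":0.015,"ty":0,"tz":0.0,"turn":0},
    {"hand":0,"tx":0.03,"ty":0,"tz":0.0,"turn":0},
    {"hand":0,"tx":0.045,"ty":0,"tz":0.0,"turn":0},
    {"hand":0,"tx":0.05,"ty":0,"tz":0.005,"turn":0},
    {"hand":0,"tx":0.05,"ty":0,"tz":0.01,"turn":0}
  ]
}}

```text
time_s: 8.5
tool_pos: [0.5481, -0.2848, 0.1057]
eef_rot: [3.114, -0.418, 0.0]
contact_force: [-0.9, -0.1, 0.5]
grip_width: 0.0701
```

```bash
python3 -c "
from h import *
for n in('wrist','side'): snap(n,n+'10')
p=cv2.imread('pics/side10.png');cv2.imwrite('pics/s10c.png',cv2.resize(p[180:330,170:330],None,fx=4,fy=4,interpolation=cv2.INTER_CUBIC))
plan(.5184,-.2755,.109,-105.3)"
```

```text
t 8.6 pos [ 0.5479 -0.2848  0.1055] yawy -105.3 F [-0.7  0.2 -1.1] w 0.0698 tilt [ 0.  0. -1.]
d 0.031 shift [-0.1546 -0.0057 -0.0177] turn 0.0
```

View pics/wrist10.png

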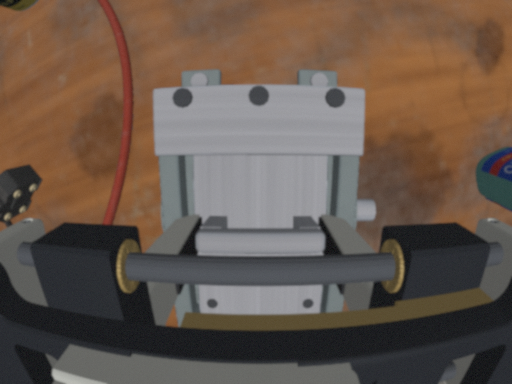

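View pics/s10c.png

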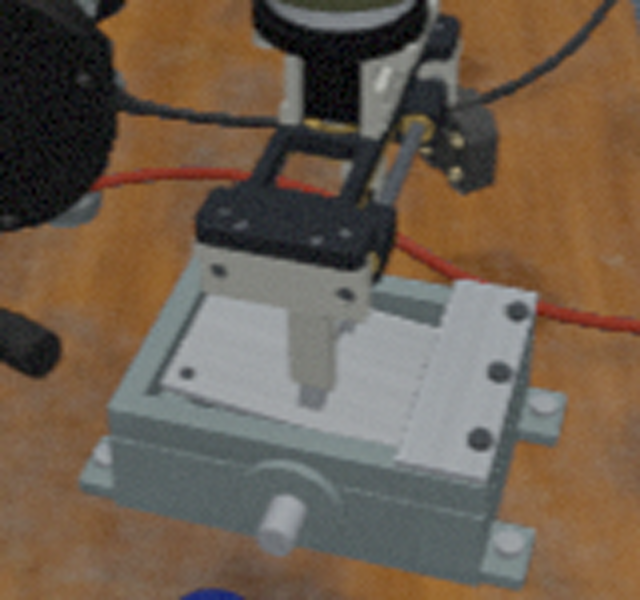

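Request:
{"name": "arm_command", "arguments": {
  "targets": [
    {"hand":0,"tx":0.0,"ty":0,"tz":0.01,"turn":0},
    {"hand":0,"tx":0,"ty":0,"tz":0.02,"turn":0},
    {"hand":0,"tx":-0.005,"ty":0,"tz":0.03,"turn":0},
    {"hand":0,"tx":-0.01,"ty":0,"tz":0.035,"turn":0},
    {"hand":0,"tx":-0.01,"ty":0,"tz":0.038,"turn":0}
  ]
}}

```text
time_s: 9.02
tool_pos: [0.5455, -0.2841, 0.0977]
eef_rot: [-3.113, 0.418, 0.001]
contact_force: [-1.8, -0.0, 1.0]
grip_width: 0.0696
```

```bash
python3 -c "
from h import *
for n in('wrist','side'): snap(n,n+'11')
p=cv2.imread('pics/side11.png');cv2.imwrite('pics/s11c.png',cv2.resize(p[180:330,170:330],None,fx=4,fy=4,interpolation=cv2.INTER_CUBIC))
plan(.545,-.284,.097,-105.3)"
```

```text
t 9.12 pos [ 0.5457 -0.2841  0.0979] yawy -105.3 F [-1.8 -0.2 -0.2] w 0.0699 tilt [-0.  0. -1.]
d 0.001 shift [-0.0033  0.0002  0.0046] turn -0.0
```

View pics/s11c.png

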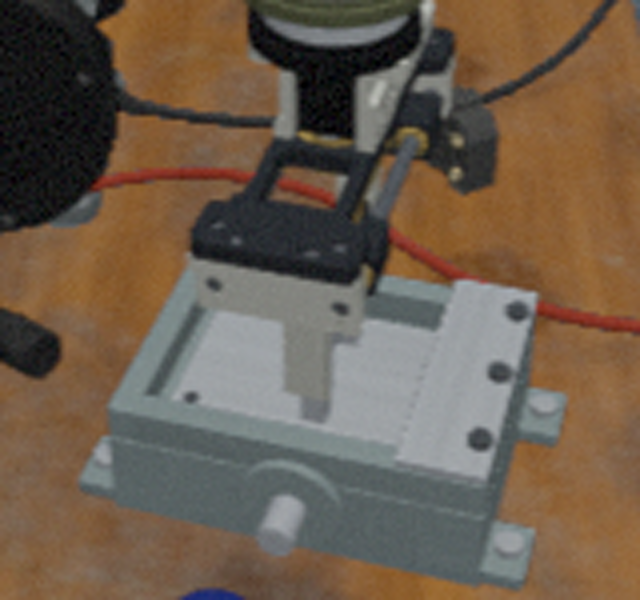

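Request:
{"name": "arm_command", "arguments": {
  "targets": [
    {"hand":0,"tx":0.0,"ty":0,"tz":0.004,"turn":0},
    {"hand":0,"tx":0,"ty":0,"tz":0.008,"turn":0},
    {"hand":0,"tx":0,"ty":0,"tz":0.01,"turn":0},
    {"hand":0,"tx":0,"ty":0,"tz":0.01,"turn":0},
    {"hand":0,"tx":0,"ty":0,"tz":0.01,"turn":0}
  ]
}}

```text
time_s: 9.53
tool_pos: [0.546, -0.2843, 0.0969]
eef_rot: [3.114, -0.418, 0.0]
contact_force: [-4.0, 1.5, 5.5]
grip_width: 0.0695
```

```bash
python3 -c "
from h import *
plan(.545,-.284,.097,-105.3)"
```

```text
t 9.53 pos [ 0.546  -0.2843  0.0969] yawy -105.3 F [-4.   1.5  5.5] w 0.0695 tilt [ 0. -0. -1.]
d 0.001 shift [-0.005  -0.0001 -0.0003] turn 0.0
```

Request:
{"name": "arm_command", "arguments": {
  "targets": [
    {"hand":0.6,"tx":0,"ty":0,"tz":-0.005,"turn":0},
    {"hand":0.8,"tx":0,"ty":0,"tz":-0.005,"turn":0},
    {"hand":0.9,"tx":0,"ty":0,"tz":-0.005,"turn":0},
    {"hand":0.9,"tx":0,"ty":0,"tz":-0.005,"turn":0},
    {"hand":0.9,"tx":0,"ty":0,"tz":-0.005,"turn":0}
  ]
}}

```text
time_s: 9.95
tool_pos: [0.5459, -0.2842, 0.0971]
eef_rot: [-3.114, 0.418, -0.0]
contact_force: [0.0, 0.1, -0.3]
grip_width: 0.0882
```

```bash
python3 -c "
from h import *
snap('wrist','w12')
plan(.545,-.284,.097,-105.3)"
```

```text
t 10.0 pos [ 0.5459 -0.2842  0.0971] yawy -105.3 F [-0.7  0.7  0.1] w 0.0886 tilt [-0.  0. -1.]
d 0.001 shift [-0.0047  0.0001  0.0003] turn 0.0
```

View pics/w12.png

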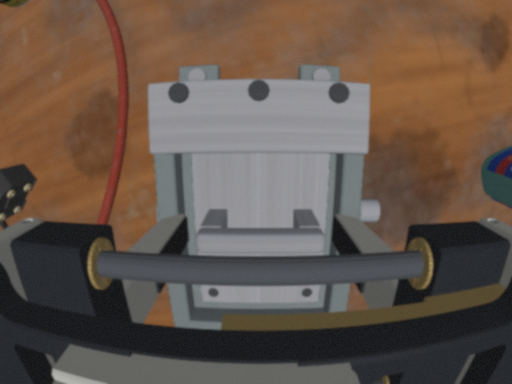

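Released, and both fingers are clear of the bar (about 9 mm each side). The cover lies inside the rim, with its rear edge at row 303 and the ledge visible behind it. I'll rise straight up and check.

Request:
{"name": "arm_command", "arguments": {
  "targets": [
    {"hand":0.9,"tx":0,"ty":0,"tz":-0.08,"turn":0},
    {"hand":0.9,"tx":0,"ty":0,"tz":-0.25,"turn":0},
    {"hand":0.9,"tx":0,"ty":0,"tz":-0.45,"turn":0},
    {"hand":0.9,"tx":0,"ty":0,"tz":-0.65,"turn":0},
    {"hand":0.9,"tx":0,"ty":0,"tz":-0.8,"turn":0}
  ]
}}

```text
time_s: 10.42
tool_pos: [0.5464, -0.2845, 0.261]
eef_rot: [3.112, -0.418, 0.004]
contact_force: [0.3, -0.2, -0.0]
grip_width: 0.0883
```

Request:
{"name": "arm_command", "arguments": {
  "targets": [
    {"hand":0.9,"tx":-0.1,"ty":0,"tz":-0.1,"turn":0},
    {"hand":0.9,"tx":-0.2,"ty":0,"tz":-0.2,"turn":0},
    {"hand":0.9,"tx":-0.3,"ty":0,"tz":-0.2,"turn":0},
    {"hand":0.9,"tx":-0.3,"ty":0,"tz":-0.2,"turn":0},
    {"hand":0.9,"tx":-0.3,"ty":0,"tz":-0.2,"turn":0}
  ]
}}

```text
time_s: 10.83
tool_pos: [0.4878, -0.2684, 0.2977]
eef_rot: [3.113, -0.419, 0.002]
contact_force: [0.7, 0.1, 0.0]
grip_width: 0.0882
```

```bash
python3 -c "
from h import *
for n in('wrist','side','top'): snap(n,n+'13')
p=cv2.imread('pics/side13.png');cv2.imwrite('pics/s13c.png',cv2.resize(p[210:330,170:330],None,fx=5,fy=5,interpolation=cv2.INTER_CUBIC))
plan(.545,-.284,.097,-105.3)"
```

```text
t 10.98 pos [ 0.4883 -0.2684  0.2963] yawy -105.3 F [-0.2 -0.2  0.1] w 0.0882 tilt [-0.001  0.001 -1.   ]
d 0.208 shift [0.2952 0.0011 0.9964] turn 0.0
```

View pics/s13c.png

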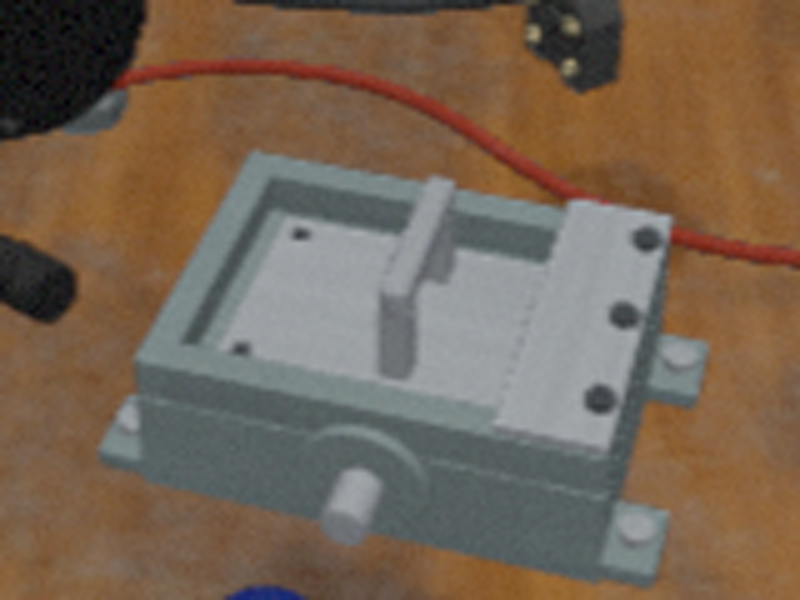

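View pics/wrist13.png

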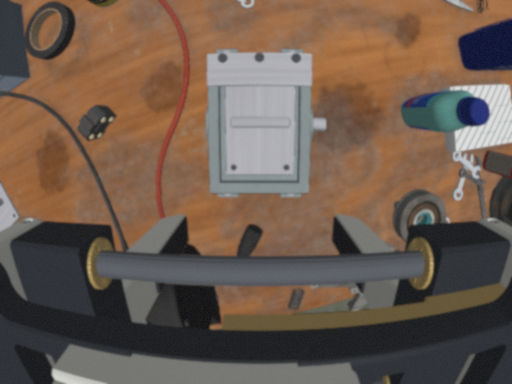

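View pics/top13.png

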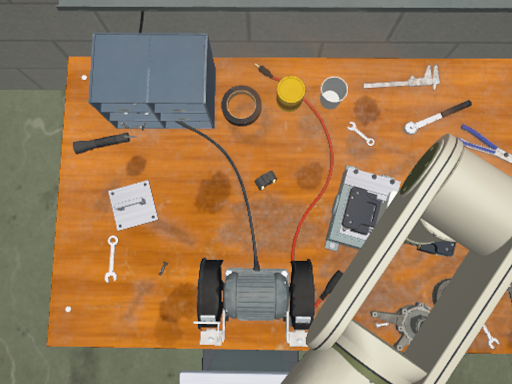

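```bash
python3 -c "
from station import *
print(close_job())"
```

```text
the job is handed in; nothing more can be done
None
```

The oblong cover is closed into the gearbox and released, and the job was handed in at about 11 s of the 42 s allowed.

- **How it was done:** I gripped the cover by the ends of its handle bar so it could pivot. Landing its robot-side end on the rim tilted the far edge down. I slid that edge under the lip, lowered the other end onto the seat, opened the gripper and backed away.
- **Seating check:** While I pressed down, the hand stopped at 96.9 mm, against the 97.2 mm worked out for a seated cover. The reported upward force was about 5.5 N.
- **Last pictures:** The cover lies flat inside the rim with one short edge under the lip and a small gap at the robot-side end. The square cover looks unmoved, and nothing fell.
- **Forces:** The arm was clear with no load on it at the end. The highest force I read was about 7 N, but I read it only at the end of moves.
- **Disagreements:** The cameras' estimates of the gearbox position differed by 2–4 mm. I corrected this from the wrist picture before lowering the cover.

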